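# Fit the dust collector's filter

## Robot

A 6-joint arm with a two-finger parallel gripper is mounted at the origin on the work surface. World frame = base frame: x ahead of the robot, y to its left, z up, the work surface at z = 0. Lengths are in m, angles in rad, forces in N, time in s.
With the tool pointing down it reaches from about 0.425 to 0.95 m from the base axis. Payload 3.5 kg.
Tool frame: the origin (TCP) lies midway between the tips of the shut fingers; the grasp point (between the pads) lies 19 mm behind it; x points along the fingers, y is the direction in which the jaws open and shut, and the axes are right-handed (so a half turn about x gives the same grasp; the last joint's range is limited). The gripper opens to 85 mm and grips with 20 to 120 N. Pads are 22 mm wide; open, the fingers measure 114 mm over their backs; the gripper's body (76 mm by 85 mm) begins 54 mm behind the grasp point. The pads swing forward as they close: fully open they stand 13 mm farther back than shut.
Start: joints at [1.112, 0.286, 1.577, -0, 1.279, -0.15], TCP at [0.205, 0.643, 0.231] pointing down, gripper open.
Joint ranges: [-2.77, 2.77], [-0.9, 2.22], [0.21, 2.48], [-1.53, 4.67], [0.24, 2.81], [-2.84, 2.84]. Speed limits (rad/s): [2.79, 2.79, 3.14, 3.14, 3.14, 3.14].

## Interface

Orientations are given as a unit quaternion [x, y, z, w].
In Python, from cell import arm, cams gives the robot as it stands. The module is installed in compiled form; this text tells all that it offers.
- The arm moves only by the tool carry_out, never from a script. Its argument "rows" is a list that holds one entry, the list of rows, each a list of 7 numbers: the shift along the tool's x, y, z normalised to -1 to 1, where 1 is 0.4 m, then the turn, a rotation vector about the tool's x, y, z normalised to -1 to 1, where 1 is 1.5 rad, then the closure, from -1 (fully open) to 1 (shut). In form: [[[dx, dy, dz, wx, wy, wz, hand], ...]]. A call has 1 to 10 rows; each row is the pose to reach, as a shift and turn from the pose commanded when the call began, along the tool's axes at that moment; what a row does not reach only later rows make up. A row lasts 1/12 s, in which the tool goes at most 41.7 mm and 7.16 degrees, less where a joint would pass 70% of its speed; a pose out of reach is approached as far as the arm can. A call with a number of a shift or a turn outside -1 to 1 is refused whole. A call with a gripper value outside its range is refused whole. The fingers move at their own pace and stop on an object; "grip_force" is the grip in N (left out, the last holds). Time passes only in rows, so rows that repeat a pose let the fingers close. It gives the time, the measured TCP pose, the force and the opening at its end, in the units of the state.
- arm.read_state(): the state, without advancing time (a new reading comes with each control period).
- cams.snapshot(name): name is "scene" or "side" or "wrist"; returns a dict with "img" (384x512x3 uint8, blue, green, red), "fovy" (degrees; the focal length in pixels is half the picture's height over the tangent of half this angle, whatever the lens; pixels are square), "cx", "cy" (the principal point, pixels), "rvec" (rotation vector, rad) and "tvec" (3), from world to camera coordinates, as OpenCV has them. Camera axes: x right, y down, z forward; pixel columns grow to the right and rows downward; lengths in m; the calibration is good to about 2 mm. A picture is of the moment at which its call begins. There is no depth.
- arm.close_job(): hands the job in, once; it reports no verdict.
The state is a dict: "clock": time; "joint_positions": joint angles; "joint_velocities": joint speeds; "effort": joint torques, N m; "position": TCP position; "tool_rot": TCP orientation; "wrist_force": force on the tool from outside, world axes, zero at the start; "torque": the same for the moment, N m; "finger_gap": finger opening in m.
Only numpy, scipy, OpenCV 4.12 (cv2) and the standard library are available. Lean on these libraries where they do the work, as an engineer would, in place of code of your own. Each camera call takes 0.05 s, during which the arm holds its last target. There are 200 camera calls.

## Task

Find the short filter cassette among the things in the black tray, take it out and slide it, mesh side up, into the slot at the front of the white dust collector, gently, until it is fully home against the stop inside. Leave everything else in the tray, and do not disturb the bottle and the jar.

Things in the scene. Friction and masses are not known exactly. Their poses are not given: they have to be found in the camera images.
- filter: The short filter cassette, to be fitted: flat white slab 120 long (own x) x 60 wide (y) x 12 thick, 0.12 kg. Its upper face (+z) has a recess 84 x 44, 7 deep, with grey mesh on its solid floor; rim 18 wide at the ends, 8 along the sides. The ends are alike: either may go in first. Origin: centre of its underside. It starts on the tray floor, length along the tray's x (see tray).
- long_filter: A spare cassette for another machine, of the same look and section but 160 long (60 wide, 12 thick, recess 124 x 44): not to be fitted. It lies likewise along the other of these two walls. Origin: centre of its underside, x along its length.
- buffer_block: Loose paper-covered nail buffer, 80 (x) x 26 (y) x 24 high, 40 g, in the tray's middle, in its far (+x) half. Origin: centre of its underside. May be pushed about within the tray.
- nail_brush: Loose nail brush with wooden back, 80 (x) x 26 (y) x 24 high, 40 g, beside the buffer. Origin: centre of its underside. May be pushed about within the tray.
- short_block: Loose cork block, 60 (x) x 26 (y) x 24 high, 40 g, lying in the recess of the long cassette. Origin: centre of its underside. May be pushed about within the tray.
- tray: Fixed open black tray, outside 210 (x) x 260 (y) x 45 high, walls and floor 5 thick. Origin: centre of its underside. The two cassettes lie flat along its +y and -y walls, either way round, 4 to 10 mm from the wall: no room there for a finger until the cassette is moved inwards, e.g. by shut fingertips pushing in its recess. Its middle is free in the near (-x) half.
- collector: Fixed white dust collector with round grille on top: a box 180 deep (x) x 190 wide (y) x 75 high. Origin: on the table in its middle plane, 40 in front of the front face, which lies at own x = +40 and looks to own -x, roughly to the robot. From the face a tongue 44 wide, 12 thick, top 30 above the table, stands out 70: the cassette can be laid on it; fingers fit down beside it.
- slot_mouth (a point): Middle of the lower edge of the slot in the collector's front face, 30 above the table, level with the tongue's top; x points into the slot, y along its width. The slot is 63 wide x 15 high, without lead-in, and ends in a rigid stop 114 behind the face.
- seat (a point): Where the short cassette's origin lies when fully home: on the slot's floor, 54 beyond the mouth along x. A seated cassette stands 6 out of the face, so the last part must be pushed at its rear end. The stop is rigid; the collector may be loaded with at most 45 N by the cassette.
- bottle: Standing bottle, 46 across, 130 high, 0.2 kg. Origin: centre of its base.
- jar: Standing jar with black cap, 50 across, 50 high, 0.15 kg. Origin: centre of its base.
Mind the look-alikes: they are no part of the job. Leave any red look-alike of the filter alone. Leave any red look-alike of the buffer_block alone.

How it is judged:
By the outcome, as a careful person would: the job done as asked, in the order asked, and still so for the second after the job is handed in, with the robot touching nothing.
It also fails if it takes over 64 s, if anything falls off the work surface, if the arm or the gripper's body presses on something with over 40 N, if the wrist force passes 120 N, or if a joint passes its speed limit or range.

## Working session

There is one attempt and no reset: what is moved stays moved. The work goes in short steps, Python scripts to look and compute and a tool call to move; the robot and the scene stay as the last step left them, time stands still between calls to the robot, and variables do not carry over. Pictures are saved under pics/ and viewed, about 8 in all and at most 12, crops included, and the job is handed in when it is done.

Besides the shell and the picture viewer there is one more tool, called after ">>>" by a JSON object that holds its "fn" and its "kwargs". carry_out: Moves the arm, as the interface text tells. Its arguments: {"type":"object","properties":{"rows":{"type":"array"},"grip_force":{"type":"number"}},"required":["rows"]}

```bash
mkdir -p pics; cat > h.py <<'E'
import numpy as np, cv2
from scipy.spatial.transform import Rotation as R
from cell import arm, cams
def snap(n,f):
    s=cams.snapshot(n); cv2.imwrite('pics/'+f,s['img']); return s
def K(s):
    f=s['img'].shape[0]/2/np.tan(np.radians(s['fovy'])/2)
    return f,s['cx'],s['cy']
def back(s,uv,z):
    f,cx,cy=K(s); M=R.from_rotvec(np.ravel(s['rvec'])).as_matrix(); t=np.ravel(s['tvec'])
    o=-M.T@t; uv=np.atleast_2d(uv)
    d=np.c_[(uv[:,0]-cx)/f,(uv[:,1]-cy)/f,np.ones(len(uv))]@M
    return o+d*((z-o[2])/d[:,2])[:,None]
def proj(s,P):
    f,cx,cy=K(s); M=R.from_rotvec(np.ravel(s['rvec'])).as_matrix()
    q=np.atleast_2d(P)@M.T+np.ravel(s['tvec']); return q[:,:2]/q[:,2:]*f+[cx,cy]
E
python3 - <<'E'
from h import *
import pickle
D={n:snap(n,n+'0.png') for n in('scene','side','wrist')}
pickle.dump(D,open('s0.pkl','wb'))
for n,s in D.items():
    M=R.from_rotvec(np.ravel(s['rvec'])).as_matrix(); print(n,s['fovy'],s['cx'],s['cy'],(-M.T@np.ravel(s['tvec'])).round(3),M[2].round(2))
st=arm.read_state(); print({k:np.round(v,3) for k,v in st.items()})
cv2.imwrite('pics/both0.png',np.hstack([cv2.resize(D[n]['img'],(400,300)) for n in('side','wrist')]))
cv2.imwrite('pics/sc0.png',cv2.resize(D['scene']['img'],(800,600),interpolation=cv2.INTER_CUBIC))
E
```

```text
scene 47.334209254132226 257.7506326233314 190.13156178083224 [1.227 0.711 0.913] [-0.51 -0.52 -0.68]
side 46.085857788376416 245.70873007164903 190.91070079832437 [ 0.473 -0.893  0.87 ] [ 0.09  0.77 -0.63]
wrist 66.31709120346574 254.5030606929659 194.05087772373707 [0.137 0.665 0.373] [ 0.27 -0.09 -0.96]
{'clock': np.float64(0.15), 'joint_positions': array([ 1.112,  0.287,  1.578,  0.   ,  1.279, -0.15 ]), 'joint_velocities': array([ 0.   , -0.003, -0.004,  0.001,  0.   , -0.001]), 'effort': array([ 2.0000e-03, -4.0660e+01, -2.9314e+01, -0.0000e+00,  4.0000e-03,
       -0.0000e+00]), 'position': array([0.205, 0.643, 0.23 ]), 'tool_rot': array([ 0.108,  0.699, -0.109,  0.698]), 'wrist_force': array([0.297, 0.333, 0.293]), 'torque': array([-0.05 ,  0.009, -0.005]), 'finger_gap': np.float64(0.085)}
```

View pics/sc0.png

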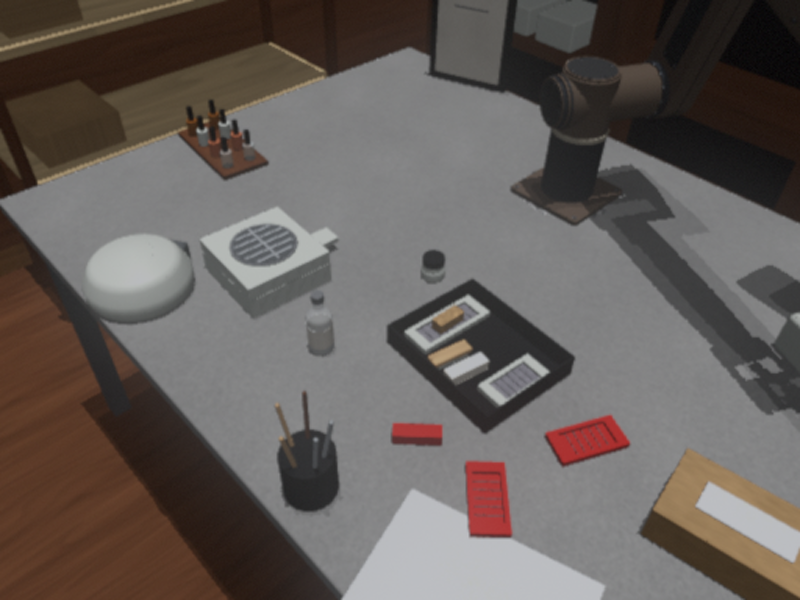

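View pics/both0.png

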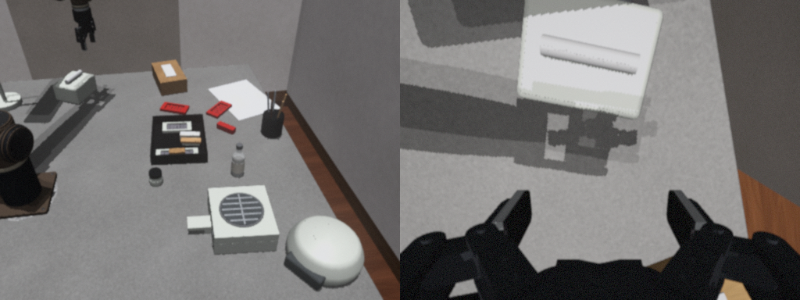

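Candidates in the scene view (800x600): white cassette at (514,380), white cassette with the cork block at (447,322), and red look-alikes at (587,440) and (487,497). The one at (514,380), by the +y wall with an empty recess, looks like the short one. Collector is at (265,255) with its tongue at (325,240), bottle (319,325), jar (433,265). The wrist view shows only the table and a white box. Next, a close crop to check.

```bash
python3 - <<'E'
from h import *
import pickle
D=pickle.load(open('s0.pkl','rb')); s=D['scene']
c=lambda im,x,y,w,h,k: cv2.resize(im[y:y+h,x:x+w],None,fx=k,fy=k,interpolation=cv2.INTER_CUBIC)
a=c(s['img'],244,174,128,104,5)  # 640x520
cv2.imwrite('pics/tray_sc.png',a)
b=np.hstack([c(s['img'],124,126,100,90,4),c(D['side']['img'],230,230,100,90,4)])
cv2.imwrite('pics/coll.png',b)
p=lambda u,v,z:back(s,[[u/1.5625,v/1.5625]],z)[0].round(3)
for n,u,v,z in[('short',514,380,.017),('long',447,322,.017),('t_left',388,330,.045),('t_top',474,281,.045),('t_right',574,357,.045),('bottle',320,350,0),('jar',433,277,0),('tonguetip',335,242,.03),('grille',264,245,.075)]: print(n,p(u,v,z))
E
```

```text
short [0.553 0.299 0.017]
long [0.536 0.124 0.017]
t_left [0.65  0.086 0.045]
t_top [0.439 0.1   0.045]
t_right [0.457 0.349 0.045]
bottle [0.745 0.009 0.   ]
jar [ 0.451  0.004 -0.   ]
tonguetip [ 0.549 -0.187  0.03 ]
grille [ 0.693 -0.226  0.075]
```

View pics/tray_sc.png

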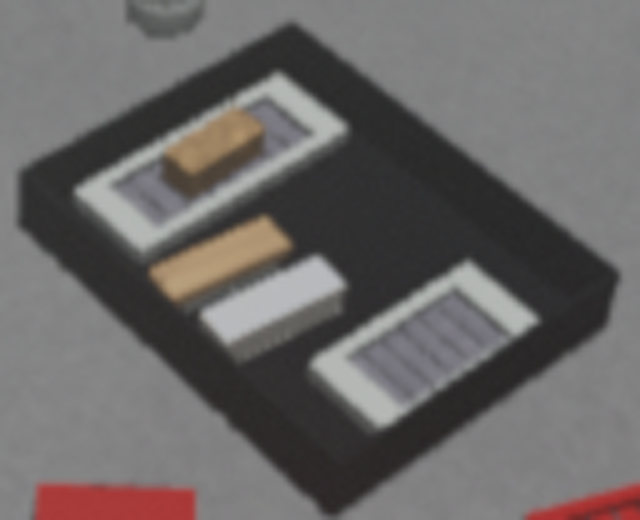

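View pics/coll.png

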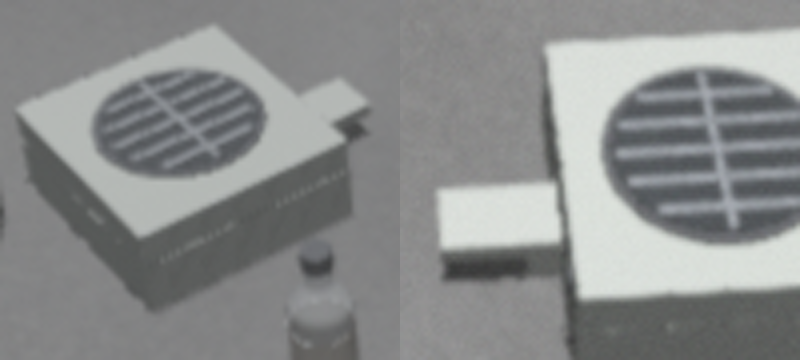

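The tray crop shows the short cassette, mesh up, with top corners near (312,362), (468,260), (540,320), (380,428). It is clearly shorter than the other one, which holds the cork block. The collector crop shows the tongue, with its top tip corners at (437,188) and (440,249) in the side half. Next I fit the poses.

```bash
cat > fit.py <<'E'
from h import *
from scipy.optimize import least_squares
def fit(obs,x0,z0=0):
    # obs: list of (snapshot, [local pts], [uv])
    def r(q):
        P=lambda L:np.c_[np.array(L)[:,:2]@np.array([[np.cos(q[2]),-np.sin(q[2])],[np.sin(q[2]),np.cos(q[2])]]).T+q[:2],np.array(L)[:,2]+z0]
        return np.concatenate([(proj(s,P(L))-np.array(U)).ravel() for s,L,U in obs])
    o=least_squares(r,x0,loss='soft_l1'); return o.x,r(o.x).reshape(-1,2).round(1)
E
python3 - <<'E'
from fit import *
import pickle
D=pickle.load(open('s0.pkl','rb')); s=D['scene'];d=D['side']
S=lambda L:np.array(L)/4+[124,126]
Q=lambda L:(np.array(L)-[400,0])/4+[230,230]
T=lambda L:np.array(L)/5+[244,174]
z=.075
o1=(s,[(.22,-.095,z),(.04,-.095,z)][:0]+[(.22,-.095,z),(.04,-.095,z),(.04,.095,z),(.22,.095,z),(-.03,-.022,.03),(-.03,.022,.03)],S([(15,110),(215,25),(350,140),(143,238),(340,78),(370,103)]))
o2=(d,[(-.03,.022,.03),(-.03,-.022,.03),(.04,.095,z),(.04,-.095,z)],Q([(437,188),(440,249),(546,43),(577,300)]))
for o in([o1],[o2],[o1,o2]):
    q,e=fit(o,[.55,-.2,0]); print('coll',q.round(4),e.tolist())
o=(s,[(.06,-.03,.012),(-.06,-.03,.012),(-.06,.03,.012),(.06,.03,.012)],T([(312,362),(468,260),(540,320),(380,428)]))
q,e=fit([o],[.55,.3,0],.005); print('filter',q.round(4),e.tolist())
o=(s,[(.105,-.13,.045),(-.105,-.13,.045),(-.105,.13,.045)],T([(18,175),(292,22),(618,275)]))
q,e=fit([o],[.55,.22,0]); print('tray',q.round(4),e.tolist())
for n,u,v,zz in[('brush',220,258,.029),('buffer',275,300,.029),('cork',215,145,.034)]: print(n,back(s,T([(u,v)]),zz)[0].round(3))
E
```

```text
coll [ 0.5625 -0.2169 -0.0576] [[-0.2, -0.2], [-0.1, -0.2], [0.2, -0.3], [-0.0, 0.3], [-0.0, 0.1], [0.3, 0.2]]
coll [ 0.5629 -0.219  -0.0807] [[0.2, 0.3], [0.2, -0.0], [-0.1, -0.1], [-0.2, -0.1]]
coll [ 0.5624 -0.2179 -0.0616] [[-0.4, -0.6], [-0.2, -0.4], [-0.2, -0.5], [-0.5, -0.0], [-0.2, -0.1], [0.1, 0.1], [-0.2, 0.2], [0.1, -0.2], [-1.1, -0.6], [0.2, -0.8]]
filter [ 0.5492  0.2972 -0.0957] [[-1.3, -0.8], [-0.6, -0.4], [0.9, 0.7], [0.8, 0.4]]
tray [ 0.5516  0.2144 -0.079 ] [[-0.6, -0.3], [-0.3, -0.1], [0.9, 0.2]]
brush [0.596 0.188 0.029]
buffer [0.596 0.229 0.029]
cork [0.538 0.129 0.034]
```

```bash
cat > go.py <<'E'
from h import *
def go(x,y,z,yaw,tilt=0,ref=None):
    """norm. shift+turn to TCP (x,y,z), tool x down, jaw (tool y) axis at angle yaw (nearest of the 2)."""
    st=arm.read_state(); p=np.array(st['position']); R0=R.from_quat(st['tool_rot'])
    best=None
    for a in(yaw,yaw+np.pi):
        X=np.array([0,0,-1.]); Y=np.array([np.cos(a),np.sin(a),0]); 
        R1=R.from_matrix(np.c_[X,Y,np.cross(X,Y)]); rv=(R0.inv()*R1).as_rotvec()
        if best is None or np.linalg.norm(rv)<np.linalg.norm(best): best=rv
    sh=R0.inv().apply(np.array([x,y,z])-p)
    print('row',np.round(np.r_[sh/.4,best/1.5],4).tolist(),'dist',np.linalg.norm(sh).round(3))
def stt():
    st=arm.read_state(); print({k:np.round(st[k],4).tolist() for k in('clock','position','tool_rot','wrist_force','finger_gap','joint_positions')})
E
python3 - <<'E'
from go import *
st=arm.read_state(); print(R.from_quat(st['tool_rot']).as_matrix().round(2))
s=cams.snapshot('wrist'); M=R.from_rotvec(np.ravel(s['rvec'])).as_matrix();Rt=R.from_quat(st['tool_rot']).as_matrix()
print('cam pos in tool',(Rt.T@(-M.T@np.ravel(s['tvec'])-st['position'])).round(3),'cam axes in tool(rows)\n',(M@Rt).round(2))
for a in (1.48,): go(.55,.297,.2,a)
E
```

```text
[[-0.    0.3   0.95]
 [-0.    0.95 -0.3 ]
 [-1.   -0.   -0.  ]]
cam pos in tool [-0.143  0.    -0.071] cam axes in tool(rows)
 [[-0.    1.    0.  ]
 [-0.28 -0.    0.96]
 [ 0.96  0.    0.28]]
row [0.0767, -0.5611, 1.0846, -0.1453, -0.0003, 0.001] dist 0.489
```

>>> {"fn": "carry_out", "kwargs": {"rows": [[[0.06,-0.45,0.87,-0.145,0,0,1],[0.06,-0.45,0.87,-0.145,0,0,1],[0.06,-0.45,0.87,-0.145,0,0,1],[0.06,-0.45,0.87,-0.145,0,0,1],[0.06,-0.45,0.87,-0.145,0,0,1],[0.06,-0.45,0.87,-0.145,0,0,1],[0.06,-0.45,0.87,-0.145,0,0,1],[0.06,-0.45,0.87,-0.145,0,0,1],[0.06,-0.45,0.87,-0.145,0,0,1],[0.06,-0.45,0.87,-0.145,0,0,1]]], "grip_force": 40}}

```text
clock: 1.03
position: [0.4848, 0.3622, 0.2068]
tool_rot: [0.033, 0.706, -0.034, 0.707]
wrist_force: [0.9, 0.5, -0.1]
finger_gap: 0.0001
```

```bash
python3 -c "
from go import *
stt(); go(.52,.29,.22,1.48)"
```

```text
{'clock': 1.0333, 'position': [0.4848, 0.3622, 0.2068], 'tool_rot': [0.033, 0.706, -0.034, 0.7066], 'wrist_force': [0.9357, 0.5115, -0.1383], 'finger_gap': 0.0001, 'joint_positions': [0.4748, 0.1554, 1.7771, -0.0018, 1.2092, -1.0005]}
row [-0.0326, -0.1713, 0.1048, -0.0027, 0.0005, 0.001] dist 0.081
```

>>> {"fn": "carry_out", "kwargs": {"rows": [[[-0.033,-0.17,0.105,-0.003,0,0,1],[-0.033,-0.17,0.105,-0.003,0,0,1],[-0.033,-0.17,0.105,-0.003,0,0,1],[-0.033,-0.17,0.105,-0.003,0,0,1]]]}}

```text
clock: 1.37
position: [0.5187, 0.2926, 0.2209]
tool_rot: [0.032, 0.706, -0.032, 0.707]
wrist_force: [0.7, 0.8, 0.7]
finger_gap: 0.0
```

```bash
python3 -c "
from go import *
import pickle
s=snap('wrist','w1.png'); pickle.dump(s,open('w1.pkl','wb')); stt()
print(proj(s,[[.5492,.2972,.017],[.5516,.2144,.045]]))
cv2.imwrite('pics/w1b.png',cv2.resize(s['img'],(800,600)))"
```

```text
{'clock': 1.4167, 'position': [0.5178, 0.2938, 0.2205], 'tool_rot': [0.0315, 0.7065, -0.0312, 0.7063], 'wrist_force': [-0.616, 0.1066, 0.6782], 'finger_gap': 0.0002, 'joint_positions': [0.3455, 0.1218, 1.7888, 0.0006, 1.2311, -1.1367]}
[[260.21563242 192.77522182]
 [189.00842563 207.90347994]]
```

View pics/w1b.png

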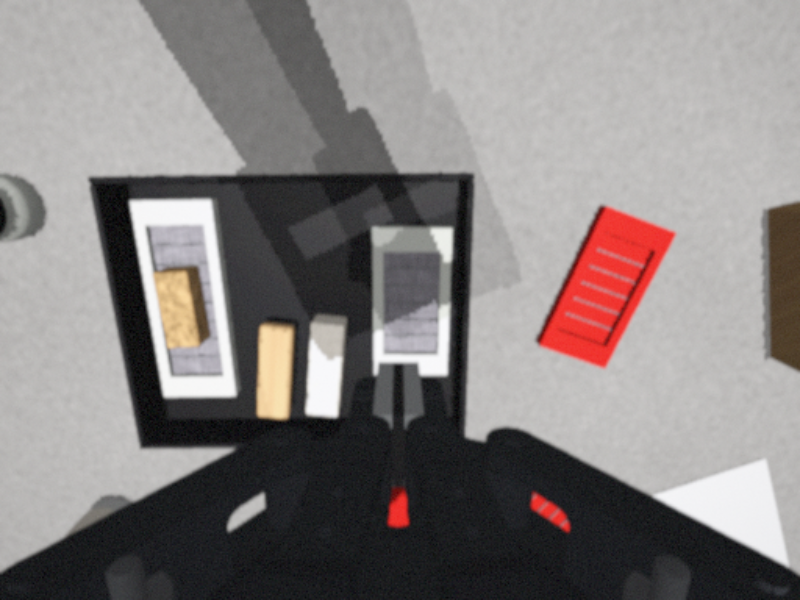

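The wrist view (800x600) shows the short cassette at (412,300), mesh up, near the +y wall. Its corners are (372,227), (452,226), (448,376) and (373,374). The buffer and brush are at (326,365) and (275,368), and the near half of the middle is free.

```bash
python3 - <<'E'
from fit import *
import pickle
s=pickle.load(open('w1.pkl','rb')); k=1.5625
c=lambda L:np.array(L)/k
q,e=fit([(s,[(-.06,-.03,.012),(-.06,.03,.012),(.06,.03,.012),(.06,-.03,.012)],c([(371,227),(453,226),(449,376),(373,374)]))],[.55,.3,-.08],.005); print('filter',q.round(4),e.tolist())
t,e=fit([(s,[(-.105,-.13,.045),(-.105,.13,.045)],c([(91,179),(472,175)]))],[.55,.21,-.08]); print('tray',t.round(4),e.tolist())
rot=lambda a:np.array([[np.cos(a),-np.sin(a)],[np.sin(a),np.cos(a)]])
print('filter in tray',rot(t[2]).T@(q[:2]-t[:2]))
P=rot(t[2]).T@(back(s,c([(308,316),(347,316),(338,416)]),.029)[:,:2]-t[:2]).T; print('buffer corners in tray',P.T.round(3))
from go import *
for off in [(-.02,.0),(-.02,.008)]:
    w=q[:2]+rot(q[2])@off; print(w); go(*w,.05,np.pi/2+q[2])
E
```

```text
filter [ 0.5517  0.3008 -0.0896] [[0.7, 0.2], [-0.7, 0.8], [-1.1, -1.6], [1.0, -0.3]]
tray [ 0.5518  0.2127 -0.0805] [[-2.2, 0.2], [2.2, 0.0]]
filter in tray [-0.00716718  0.08783978]
buffer corners in tray [[-0.002  0.008]
 [-0.002  0.038]
 [ 0.085  0.027]]
[0.53179219 0.30263303]
row [0.4262, 0.025, 0.033, 0.0006, -0.0002, -0.0003] dist 0.171
[0.53250826 0.31060092]
row [0.4262, 0.045, 0.0331, 0.0006, -0.0002, -0.0003] dist 0.172
```

>>> {"fn": "carry_out", "kwargs": {"rows": [[[0.0,0.025,0.083,0,0,0,1],[0.1,0.025,0.083,0,0,0,1],[0.2,0.025,0.083,0,0,0,1],[0.3,0.025,0.083,0,0,0,1],[0.39,0.025,0.083,0,0,0,1],[0.45,0.025,0.083,0,0,0,1],[0.485,0.025,0.083,0,0,0,1],[0.505,0.025,0.083,0,0,0,1],[0.517,0.025,0.083,0,0,0,1],[0.517,0.025,0.083,0,0,0,1]]]}}

```text
clock: 2.25
position: [0.5517, 0.3021, 0.014]
tool_rot: [0.03, 0.706, -0.03, 0.707]
wrist_force: [-0.6, 0.4, 0.7]
finger_gap: 0.0003
```

>>> {"fn": "carry_out", "kwargs": {"rows": [[[0.005,0,0,0,0,0,1],[0.005,-0.015,0,0,0,0,1],[0.005,-0.03,0,0,0,0,1],[0.005,-0.042,0,0,0,0,1],[0.005,-0.054,0,0,0,0,1],[0.005,-0.066,0,0,0,0,1],[0.005,-0.078,0,0,0,0,1],[0.005,-0.082,0,0,0,0,1],[0.005,-0.082,0,0,0,0,1]]]}}

```text
clock: 3.0
position: [0.5486, 0.268, 0.0117]
tool_rot: [0.031, 0.707, -0.031, 0.706]
wrist_force: [0.6, -0.6, -0.2]
finger_gap: 0.0002
```

```bash
python3 -c "
from go import *
import pickle
s=snap('scene','s2.png'); pickle.dump(s,open('s2.pkl','wb')); w=snap('wrist','w2.png'); stt()
a=cv2.resize(s['img'][174:278,244:372],None,fx=4,fy=4,interpolation=cv2.INTER_CUBIC)
b=cv2.resize(w['img'],(288,216)); c=np.zeros((416,800,3),np.uint8); c[:,:512]=a; c[:216,512:]=b; cv2.imwrite('pics/c2.png',c)"
```

```text
{'clock': 3.1, 'position': [0.5485, 0.2684, 0.0116], 'tool_rot': [0.0306, 0.7066, -0.0309, 0.7063], 'wrist_force': [0.1269, 0.1529, 0.0953], 'finger_gap': -0.0, 'joint_positions': [0.2891, 0.414, 1.8578, -0.0003, 0.8703, -1.1945]}
```

View pics/c2.png

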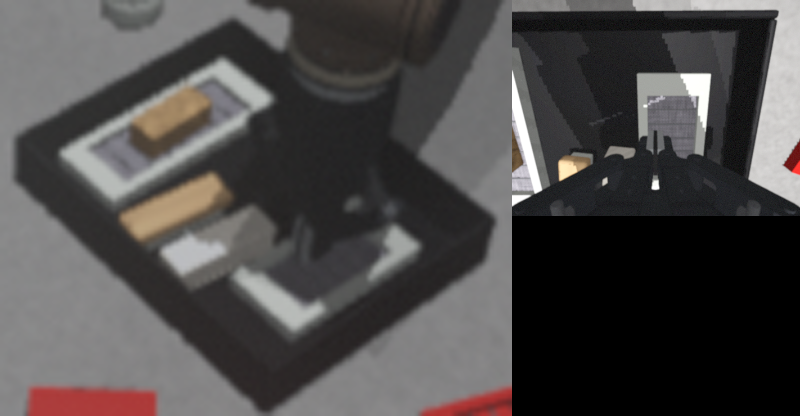

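The cassette has moved inward. Its near end is at (639..710, 74) in the wrist inset, and the wall gap is now wide. I lift, open the fingers and re-measure.

>>> {"fn": "carry_out", "kwargs": {"rows": [[[-0.05,0.01,0,0,0,0,1],[-0.15,0.01,-0.1,0,0,0,-0.76],[-0.25,0.01,-0.15,0,0,0,-0.76],[-0.35,0.01,-0.15,0,0,0,-0.76],[-0.4,0.01,-0.15,0,0,0,-0.76],[-0.4,0.01,-0.15,0,0,0,-0.76],[-0.4,0.01,-0.15,0,0,0,-0.76],[-0.4,0.01,-0.15,0,0,0,-0.76]]]}}

```text
clock: 3.77
position: [0.4888, 0.2778, 0.1712]
tool_rot: [0.03, 0.707, -0.031, 0.706]
wrist_force: [-0.0, -0.8, -0.2]
finger_gap: 0.0751
```

```bash
python3 -c "
from go import *
import pickle
s=snap('wrist','w3.png'); pickle.dump(s,open('w3.pkl','wb')); stt()
cv2.imwrite('pics/w3b.png',cv2.resize(s['img'][100:340,120:440],None,fx=2.5,fy=2.5,interpolation=cv2.INTER_CUBIC))"
```

```text
{'clock': 3.8167, 'position': [0.4883, 0.2775, 0.17], 'tool_rot': [0.0302, 0.7074, -0.0311, 0.7055], 'wrist_force': [-0.5073, 0.6867, -0.4998], 'finger_gap': 0.0753, 'joint_positions': [0.3363, 0.0989, 1.9105, -0.0001, 1.1352, -1.1478]}
```

View pics/w3b.png

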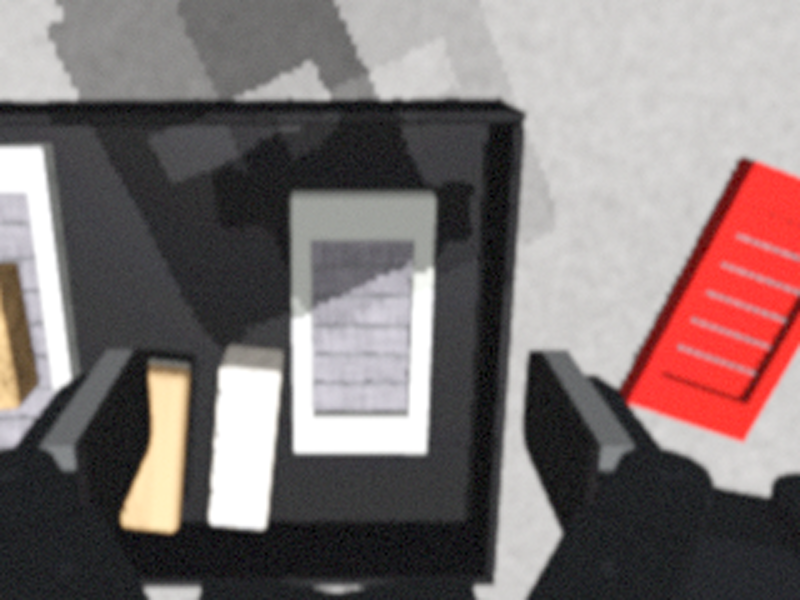

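The cassette corners in the crop are (291,191), (437,191), (429,455) and (294,454). It is undisturbed and well away from the +y wall, and the buffer sits left of its far half.

```bash
python3 - <<'E'
from fit import *
from go import *
import pickle
s=pickle.load(open('w3.pkl','rb'))
c=lambda L:np.array(L)/2.5+[120,100]
q,e=fit([(s,[(-.06,-.03,.012),(-.06,.03,.012),(.06,.03,.012),(.06,-.03,.012)],c([(291,191),(437,191),(429,455),(294,454)]))],[.55,.27,-.08],.005); print('filter',q.round(4),e.tolist())
rot=lambda a:np.array([[np.cos(a),-np.sin(a)],[np.sin(a),np.cos(a)]])
t=np.array([.5518,.2127]);print('in tray',rot(-.08).T@(q[:2]-t), 'wall inner top corner', back(s,c([(487,125),(523,113)]),.045).round(3))
w=q[:2]+rot(q[2])@[-.043,0]; print(w); go(*w,.02,np.pi/2+q[2]); go(*w,.0,np.pi/2+q[2])
E
```

```text
filter [ 0.5484  0.2843 -0.0858] [[0.3, 1.1], [-0.3, 1.1], [-1.0, -3.1], [1.0, -2.6]]
in tray [-0.00909828  0.0711378 ] wall inner top corner [[0.46  0.336 0.045]
 [0.457 0.349 0.045]]
[0.50557404 0.2880232 ]
row [0.3749, 0.0304, 0.0417, -0.0006, -0.0018, 0.0009] dist 0.151
row [0.4249, 0.0304, 0.0419, -0.0006, -0.0018, 0.0009] dist 0.171
```

>>> {"fn": "carry_out", "kwargs": {"rows": [[[0.0,0.028,0.042,0,0,0,-0.62],[0.1,0.028,0.042,0,0,0,-0.62],[0.2,0.028,0.042,0,0,0,-0.62],[0.28,0.028,0.042,0,0,0,-0.62],[0.33,0.028,0.042,0,0,0,-0.62],[0.365,0.028,0.042,0,0,0,-0.62],[0.39,0.028,0.042,0,0,0,-0.62],[0.41,0.028,0.042,0,0,0,-0.62],[0.425,0.028,0.042,0,0,0,-0.62],[0.425,0.028,0.042,0,0,0,-0.62]]]}}

```text
clock: 4.65
position: [0.5062, 0.2872, 0.0003]
tool_rot: [0.03, 0.707, -0.031, 0.706]
wrist_force: [0.6, -0.7, 0.2]
finger_gap: 0.0691
```

Clear so far, with no contact. I close, then lift.

>>> {"fn": "carry_out", "kwargs": {"rows": [[[0,0,0,0,0,0,0],[0,0,0,0,0,0,0.2],[0,0,0,0,0,0,0.2],[0,0,0,0,0,0,0.2],[0,0,0,0,0,0,0.2],[0,0,0,0,0,0,0.2]]], "grip_force": 40}}

```text
clock: 5.15
position: [0.5071, 0.2877, 0.0022]
tool_rot: [0.031, 0.706, -0.031, 0.707]
wrist_force: [-0.0, -0.7, 0.9]
finger_gap: 0.0589
```

>>> {"fn": "carry_out", "kwargs": {"rows": [[[-0.02,0,0,0,0,0,0.2],[-0.06,0,0,0,0,0,0.2],[-0.12,0,0,0,0,0,0.2],[-0.2,0,0,0,0,0,0.2],[-0.3,0,0,0,0,0,0.2],[-0.4,0,0,0,0,0,0.2],[-0.5,0,0,0,0,0,0.2],[-0.5,0,0,0,0,0,0.2],[-0.5,0,0,0,0,0,0.2]]]}}

```text
clock: 5.9
position: [0.5087, 0.2883, 0.2063]
tool_rot: [0.032, 0.704, -0.03, 0.709]
wrist_force: [-0.8, -0.5, -2.0]
finger_gap: 0.0587
```

```bash
python3 -c "
from go import *
stt(); go(.475,-.213,.2,np.pi/2-.065)"
```

```text
{'clock': 5.9, 'position': [0.5087, 0.2883, 0.2063], 'tool_rot': [0.0318, 0.7038, -0.0296, 0.7091], 'wrist_force': [-0.7784, -0.5301, -2.0316], 'finger_gap': 0.0587, 'joint_positions': [0.3421, 0.1068, 1.8321, 0.0001, 1.1946, -1.142]}
row [0.0115, -1.2558, 0.0245, -0.0145, 0.0049, -0.0022] dist 0.502
```

>>> {"fn": "carry_out", "kwargs": {"rows": [[[0,-0.1,0.02,0,0,0,0.2],[0,-0.2,0.02,0,0,0,0.2],[0,-0.3,0.02,0,0,0,0.2],[0,-0.4,0.02,0,0,0,0.2],[0,-0.5,0.02,0,0,0,0.2],[0,-0.6,0.02,0,0,0,0.2],[0,-0.7,0.02,0,0,0,0.2],[0,-0.8,0.02,0,0,0,0.2],[0,-0.88,0.02,0,0,0,0.2],[0,-0.94,0.02,0,0,0,0.2]]]}}

```text
clock: 6.73
position: [0.4804, -0.0898, 0.1995]
tool_rot: [0.032, 0.708, -0.031, 0.705]
wrist_force: [-0.1, -0.2, -1.2]
finger_gap: 0.0591
```

```bash
python3 -c "
from go import *
stt(); go(.475,-.213,.13,np.pi/2-.065)"
```

```text
{'clock': 6.7333, 'position': [0.4804, -0.0898, 0.1995], 'tool_rot': [0.0317, 0.7079, -0.0311, 0.705], 'wrist_force': [-0.0636, -0.2469, -1.2066], 'finger_gap': 0.0591, 'joint_positions': [-0.3925, -0.1005, 2.0528, -0.0008, 1.1934, -1.8741]}
row [0.1735, -0.308, 0.0147, -0.0159, -0.0028, -0.0004] dist 0.142
```

>>> {"fn": "carry_out", "kwargs": {"rows": [[[0.05,-0.1,0.014,-0.016,0,0,0.2],[0.1,-0.2,0.014,-0.016,0,0,0.2],[0.15,-0.28,0.014,-0.016,0,0,0.2],[0.173,-0.308,0.014,-0.016,-0.003,0,0.2],[0.173,-0.308,0.014,-0.016,-0.003,0,0.2],[0.173,-0.308,0.014,-0.016,-0.003,0,0.2]]]}}

```text
clock: 7.23
position: [0.4753, -0.2103, 0.1299]
tool_rot: [0.024, 0.707, -0.022, 0.707]
wrist_force: [0.1, 1.4, -1.4]
finger_gap: 0.0588
```

```bash
python3 -c "
from go import *
import pickle
D={n:snap(n,n+'4.png') for n in('scene','side','wrist')}; pickle.dump(D,open('s4.pkl','wb')); stt()
a=cv2.resize(D['wrist']['img'],(512,384)); b=cv2.resize(D['side']['img'][215:320,215:350],None,fx=5,fy=5,interpolation=cv2.INTER_CUBIC)
c=cv2.resize(D['scene']['img'][120:210,120:240],None,fx=2.4,fy=2.4)
o=np.zeros((600,800,3),np.uint8); o[:384,:512]=a; o[:216,512:]=c
o[384:,:]=0; 
b2=D['side']['img'][225:297,215:347]; o2=cv2.resize(b2,None,fx=3,fy=3,interpolation=cv2.INTER_CUBIC); o[384:600,:396]=o2; cv2.imwrite('pics/c4.png',o)"
```

```text
{'clock': 7.3833, 'position': [0.4774, -0.2099, 0.1328], 'tool_rot': [0.0217, 0.7051, -0.0218, 0.7084], 'wrist_force': [-0.0186, 0.4019, -1.1622], 'finger_gap': 0.0587, 'joint_positions': [-0.6101, 0.0518, 2.0355, 0.0029, 1.0504, -2.1208]}
```

View pics/c4.png

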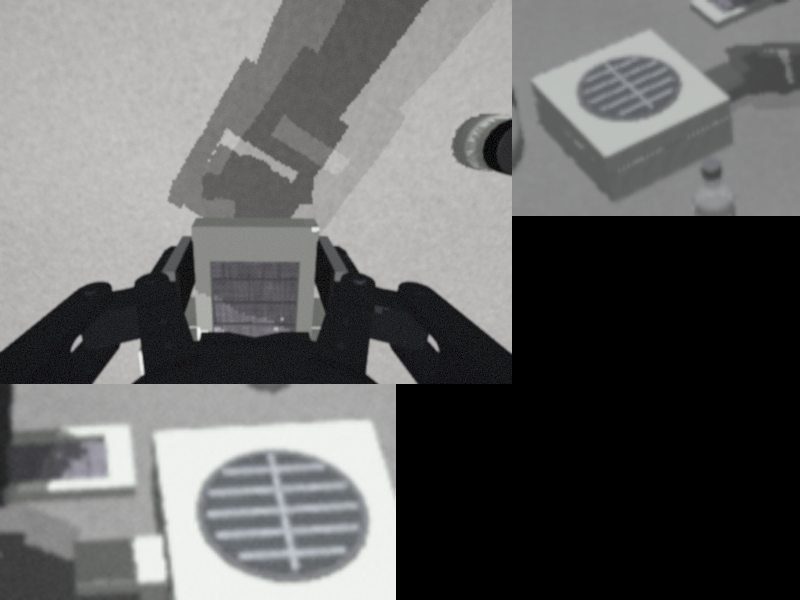

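The cassette is held squarely, mesh up; its rear edge runs (193..318, 226) in the wrist view. The collector and tongue are undisturbed. The pose readings carry 1–2 mm of noise, so I replay my commands to get the true commanded pose.

```bash
cat > cmd.py <<'E'
from h import *
# finals of each call since call 2, measured pos after each
C=[([-.033,-.17,.105,-.003,0,0],(.5187,.2926,.2209)),([.517,.025,.083,0,0,0],(.5517,.3021,.014)),
([.005,-.082,0,0,0,0],(.5486,.268,.0117)),([-.4,.01,-.15,0,0,0],(.4888,.2778,.1712)),([.425,.028,.042,0,0,0],(.5062,.2872,.0003)),
([0]*6,(.5071,.2877,.0022)),([-.5,0,0,0,0,0],(.5087,.2883,.2063)),([0,-.94,.02,0,0,0],(.4804,-.0898,.1995)),([.173,-.308,.014,-.016,-.003,0],(.4753,-.2103,.1299))]
a=1.4795; X=np.array([0,0,-1.]);Y=np.array([np.cos(a),np.sin(a),0]); Rc=R.from_matrix(np.c_[X,Y,np.cross(X,Y)])
p=np.array([0,0,0.]); d=[]
for c,m in C:
    p=p+Rc.apply(np.array(c[:3])*.4); Rc=Rc*R.from_rotvec(np.array(c[3:])*1.5); d.append(np.array(m)-p)
d=np.array(d)
E
python3 -c "
from cmd import *
" 2>/dev/null; mv cmd.py cmdp.py; python3 -c "
from cmdp import *
print((d-d.mean(0)).round(4)); print('cmd pos',(p+d.mean(0)).round(4),'jaw',Rc.as_matrix()[:,1].round(4), 'cmd z at grasp', (np.array([.5071,.2877,0])+0)[2])
"
```

```text
[[ 0.0013 -0.0014  0.0005]
 [ 0.0004  0.001   0.0004]
 [ 0.0001 -0.0004  0.0001]
 [-0.0002  0.0002 -0.0004]
 [-0.0005 -0.0001 -0.0013]
 [ 0.0004  0.0004  0.0006]
 [ 0.002   0.001   0.0047]
 [-0.0017 -0.0018 -0.0021]
 [-0.0017  0.0009 -0.0025]]
cmd pos [ 0.477  -0.2112  0.1324] jaw [ 6.28e-02  9.98e-01 -1.00e-04] cmd z at grasp 0.0
```

>>> {"fn": "carry_out", "kwargs": {"rows": [[[0.06,-0.003,0,0,0.003,0,0.2],[0.12,-0.003,0,0,0.003,0,0.2],[0.18,-0.003,0,0,0.003,0,0.2],[0.22,-0.003,0,0,0.003,0,0.2],[0.24,-0.003,0,0,0.003,0,0.2],[0.252,-0.003,0,0,0.003,0,0.2],[0.26,-0.003,0,0,0.003,0,0.2],[0.26,-0.003,0.02,0,0.003,0,0.2],[0.26,-0.003,0.038,0,0.003,0,0.2],[0.26,-0.003,0.038,0,0.003,0,0.2]]]}}

```text
clock: 8.22
position: [0.4956, -0.2142, 0.0305]
tool_rot: [0.021, 0.705, -0.023, 0.708]
wrist_force: [0.5, 0.0, -1.4]
finger_gap: 0.0587
```

```bash
python3 -c "
from go import *
import pickle
D={n:snap(n,n+'5.png') for n in('scene','side')}; pickle.dump(D,open('s5.pkl','wb')); stt()
b=cv2.resize(D['side']['img'][245:321,210:310],None,fx=8,fy=8,interpolation=cv2.INTER_CUBIC)
cv2.imwrite('pics/c5.png',b[:600])"
```

```text
{'clock': 8.3167, 'position': [0.494, -0.2136, 0.0297], 'tool_rot': [0.0216, 0.7061, -0.0225, 0.7074], 'wrist_force': [0.6622, -0.6123, -1.6052], 'finger_gap': 0.0591, 'joint_positions': [-0.5967, 0.2489, 2.0363, -0.0001, 0.8542, -2.1052]}
```

View pics/c5.png

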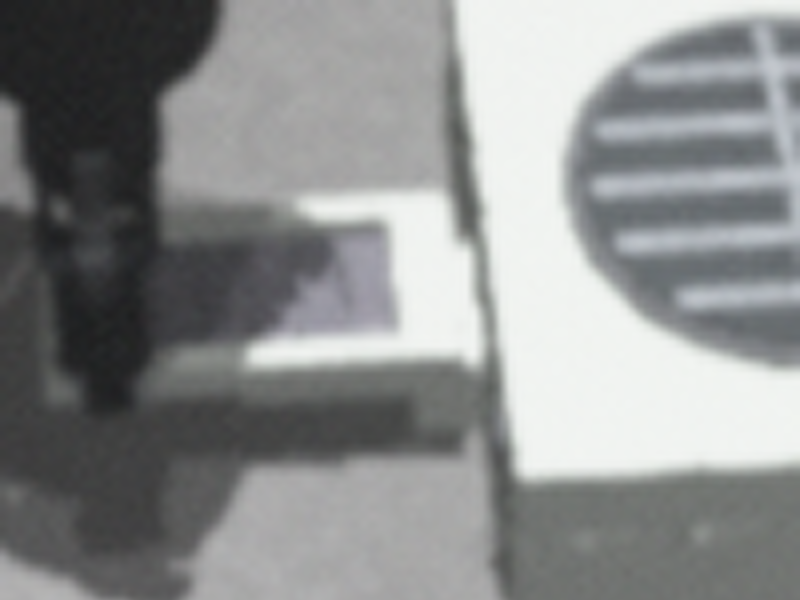

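The side crop shows the lead end at about x=450–480 px, close to the face, level and roughly centred on the tongue. I set a light grip so it slips before the load limit, then advance in small steps.

>>> {"fn": "carry_out", "kwargs": {"rows": [[[0,0,0.004,0,0,0,0.2],[0,0,0.008,0,0,0,0.2],[0,0,0.012,0,0,0,0.2],[0,0,0.016,0,0,0,0.2],[0,0,0.02,0,0,0,0.2],[0,0,0.02,0,0,0,0.2]]], "grip_force": 20}}

```text
clock: 8.82
position: [0.501, -0.2137, 0.0287]
tool_rot: [0.022, 0.707, -0.022, 0.707]
wrist_force: [0.3, -0.1, -0.6]
finger_gap: 0.0585
```

>>> {"fn": "carry_out", "kwargs": {"rows": [[[0,0,0.004,0,0,0,0.2],[0,0,0.008,0,0,0,0.2],[0,0,0.012,0,0,0,0.2],[0,0,0.012,0,0,0,0.2]]]}}

```text
clock: 9.15
position: [0.5059, -0.214, 0.0287]
tool_rot: [0.022, 0.707, -0.022, 0.707]
wrist_force: [0.8, 0.5, -1.8]
finger_gap: 0.0585
```

>>> {"fn": "carry_out", "kwargs": {"rows": [[[0,0,0.004,0,0,0,0.2],[0,0,0.008,0,0,0,0.2],[0,0,0.012,0,0,0,0.2],[0,0,0.012,0,0,0,0.2]]]}}

```text
clock: 9.48
position: [0.5107, -0.2143, 0.0287]
tool_rot: [0.022, 0.707, -0.022, 0.707]
wrist_force: [0.4, -0.4, -1.2]
finger_gap: 0.0588
```

>>> {"fn": "carry_out", "kwargs": {"rows": [[[0,0,0.005,0,0,0,0.2],[0,0,0.01,0,0,0,0.2],[0,0,0.015,0,0,0,0.2],[0,0,0.02,0,0,0,0.2],[0,0,0.025,0,0,0,0.2],[0,0,0.025,0,0,0,0.2]]]}}

```text
clock: 9.98
position: [0.5208, -0.215, 0.0287]
tool_rot: [0.022, 0.707, -0.022, 0.707]
wrist_force: [0.4, 0.2, -0.7]
finger_gap: 0.0587
```

>>> {"fn": "carry_out", "kwargs": {"rows": [[[0,0,0.007,0,0,0,0.2],[0,0,0.014,0,0,0,0.2],[0,0,0.021,0,0,0,0.2],[0,0,0.028,0,0,0,0.2],[0,0,0.035,0,0,0,0.2],[0,0,0.042,0,0,0,0.2],[0,0,0.05,0,0,0,0.2],[0,0,0.05,0,0,0,0.2]]]}}

```text
clock: 10.65
position: [0.5411, -0.2163, 0.0288]
tool_rot: [0.022, 0.706, -0.022, 0.707]
wrist_force: [0.6, -1.0, -1.3]
finger_gap: 0.0588
```

>>> {"fn": "carry_out", "kwargs": {"rows": [[[0,0,0.007,0,0,0,0.2],[0,0,0.014,0,0,0,0.2],[0,0,0.021,0,0,0,0.2],[0,0,0.028,0,0,0,0.2],[0,0,0.035,0,0,0,0.2],[0,0,0.042,0,0,0,0.2],[0,0,0.05,0,0,0,0.2],[0,0,0.05,0,0,0,0.2]]]}}

```text
clock: 11.32
position: [0.561, -0.2176, 0.0287]
tool_rot: [0.022, 0.706, -0.022, 0.707]
wrist_force: [-0.0, -2.7, -2.2]
finger_gap: 0.059
```

```bash
python3 -c "
from go import *
import pickle
D={n:snap(n,n+'6.png') for n in('scene','side','wrist')}; pickle.dump(D,open('s6.pkl','wb')); stt()
b=cv2.resize(D['side']['img'][245:321,210:310],None,fx=4,fy=4,interpolation=cv2.INTER_CUBIC)
o=np.hstack([b,cv2.resize(D['wrist']['img'],(400,304))])
cv2.imwrite('pics/c6.png',o)"
```

```text
{'clock': 11.4667, 'position': [0.5609, -0.2176, 0.0288], 'tool_rot': [0.0221, 0.7061, -0.0226, 0.7074], 'wrist_force': [1.482, -2.6327, -2.2577], 'finger_gap': 0.0587, 'joint_positions': [-0.5387, 0.3692, 1.88, 0.0003, 0.8905, -2.0465]}
```

View pics/c6.png

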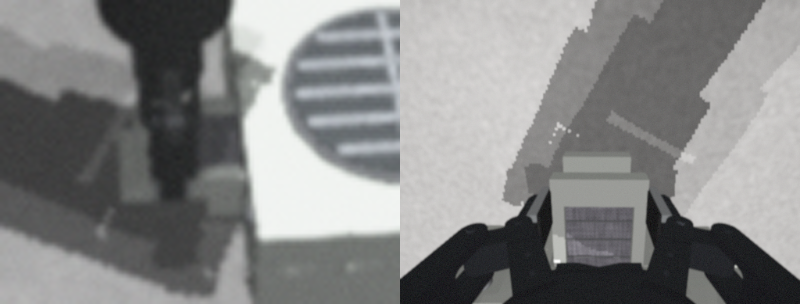

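The side crop shows about half the cassette inside the slot. In the wrist view the rear edge centre is (599,178) against the tongue tip at (596,160). The rear sits about 1.5 mm to +y, which agrees with the -2.6 N side force. I trim -y and continue.

>>> {"fn": "carry_out", "kwargs": {"rows": [[[0,-0.003,0,0,0,0,0.2],[0,-0.003,0.006,0,0,0,0.2],[0,-0.003,0.012,0,0,0,0.2],[0,-0.003,0.018,0,0,0,0.2],[0,-0.003,0.018,0,0,0,0.2]]]}}

```text
clock: 11.88
position: [0.5679, -0.2188, 0.0287]
tool_rot: [0.022, 0.707, -0.022, 0.707]
wrist_force: [-0.3, -0.2, -1.2]
finger_gap: 0.0588
```

>>> {"fn": "carry_out", "kwargs": {"rows": [[[0,0,0.006,0,0,0,0.2],[0,0,0.012,0,0,0,0.2],[0,0,0.018,0,0,0,0.2],[0,0,0.024,0,0,0,0.2],[0,0,0.03,0,0,0,0.2],[0,0,0.03,0,0,0,0.2]]]}}

```text
clock: 12.38
position: [0.5799, -0.2199, 0.0287]
tool_rot: [0.022, 0.707, -0.022, 0.707]
wrist_force: [0.1, 0.3, -1.7]
finger_gap: 0.0587
```

>>> {"fn": "carry_out", "kwargs": {"rows": [[[0,0,0,0,0,0,-0.7],[0,0,0,0,0,0,-0.7],[0,0,0,0,0,0,-0.7],[-0.05,0,0,0,0,0,-0.7],[-0.15,0,0,0,0,0,-0.7],[-0.2,0,-0.08,0,0,0,1],[-0.2,0,-0.16,0,0,0,1],[-0.2,0,-0.16,0,0,0,1],[-0.2,0,-0.16,0,0,0,1],[-0.2,0,-0.16,0,0,0,1]]]}}

```text
clock: 13.22
position: [0.5158, -0.216, 0.1089]
tool_rot: [0.022, 0.706, -0.023, 0.707]
wrist_force: [-0.3, -0.4, -0.4]
finger_gap: 0.0119
```

>>> {"fn": "carry_out", "kwargs": {"rows": [[[0.08,0,0,0,0,0,1],[0.15,0,0,0,0,0,1],[0.187,0,0,0,0,0,1],[0.187,0,0.03,0,0,0,1],[0.187,0,0.06,0,0,0,1],[0.187,0,0.08,0,0,0,1],[0.187,0,0.09,0,0,0,1],[0.187,0,0.1,0,0,0,1],[0.187,0,0.11,0,0,0,1],[0.187,0,0.11,0,0,0,1]]]}}

```text
clock: 14.05
position: [0.5611, -0.2191, 0.0338]
tool_rot: [0.022, 0.706, -0.022, 0.707]
wrist_force: [0.0, 0.1, 0.1]
finger_gap: 0.0
```

>>> {"fn": "carry_out", "kwargs": {"rows": [[[0,0,0.006,0,0,0,1],[0,0,0.012,0,0,0,1],[0,0,0.018,0,0,0,1],[0,0,0.024,0,0,0,1],[0,0,0.03,0,0,0,1],[0,0,0.036,0,0,0,1],[0,0,0.042,0,0,0,1],[0,0,0.042,0,0,0,1]]]}}

```text
clock: 14.72
position: [0.5768, -0.2196, 0.0339]
tool_rot: [0.022, 0.706, -0.022, 0.707]
wrist_force: [-0.1, 0.1, -0.0]
finger_gap: -0.0
```

```bash
python3 -c "
from go import *
import pickle
D={n:snap(n,n+'7.png') for n in('side','wrist')}; pickle.dump(D,open('s7.pkl','wb')); stt()
b=cv2.resize(D['side']['img'][245:321,210:310],None,fx=4,fy=4,interpolation=cv2.INTER_CUBIC)
o=np.hstack([b,cv2.resize(D['wrist']['img'],(400,304))])
cv2.imwrite('pics/c7.png',o)"
```

```text
{'clock': 14.8167, 'position': [0.5765, -0.2197, 0.034], 'tool_rot': [0.0221, 0.7065, -0.0223, 0.707], 'wrist_force': [0.0857, -0.1539, 0.0761], 'finger_gap': 0.0006, 'joint_positions': [-0.5284, 0.3898, 1.8398, 0.0001, 0.9111, -2.0364]}
```

View pics/c7.png

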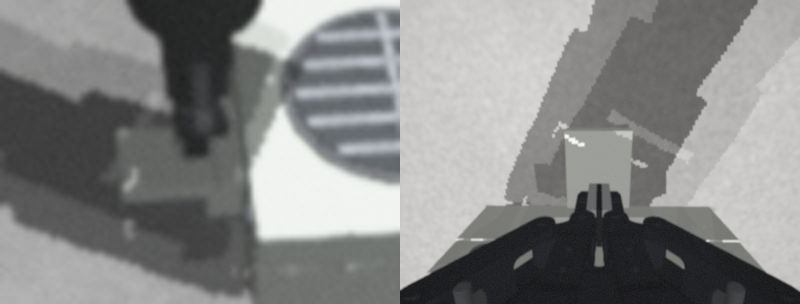

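The tongue is now visible behind the fingers at (598,165), and the cassette is moving in ahead of them with no resistance. I push on in fine steps.

>>> {"fn": "carry_out", "kwargs": {"rows": [[[0,0,0.003,0,0,0,1],[0,0,0.006,0,0,0,1],[0,0,0.009,0,0,0,1],[0,0,0.012,0,0,0,1],[0,0,0.015,0,0,0,1],[0,0,0.015,0,0,0,1]]]}}

```text
clock: 15.32
position: [0.5824, -0.22, 0.0339]
tool_rot: [0.022, 0.707, -0.022, 0.707]
wrist_force: [0.1, 0.0, -0.9]
finger_gap: 0.0004
```

>>> {"fn": "carry_out", "kwargs": {"rows": [[[0,0,0.0025,0,0,0,1],[0,0,0.0025,0,0,0,1]]]}}

```text
clock: 15.48
position: [0.5833, -0.22, 0.0338]
tool_rot: [0.022, 0.707, -0.022, 0.707]
wrist_force: [-0.2, 0.0, 0.2]
finger_gap: -0.0001
```

>>> {"fn": "carry_out", "kwargs": {"rows": [[[0,0,0.0025,0,0,0,1],[0,0,0.0025,0,0,0,1]]]}}

```text
clock: 15.65
position: [0.5843, -0.22, 0.0337]
tool_rot: [0.022, 0.707, -0.022, 0.707]
wrist_force: [-0.6, -0.1, 0.1]
finger_gap: -0.0001
```

>>> {"fn": "carry_out", "kwargs": {"rows": [[[0,0,0.0025,0,0,0,1],[0,0,0.0025,0,0,0,1]]]}}

```text
clock: 15.82
position: [0.5853, -0.2201, 0.0338]
tool_rot: [0.022, 0.707, -0.022, 0.707]
wrist_force: [-0.1, 0.2, 0.6]
finger_gap: 0.0002
```

>>> {"fn": "carry_out", "kwargs": {"rows": [[[0,0,0.0025,0,0,0,1],[0,0,0.0025,0,0,0,1]]]}}

```text
clock: 15.98
position: [0.5857, -0.2201, 0.0337]
tool_rot: [0.022, 0.707, -0.022, 0.706]
wrist_force: [-2.2, -0.1, 2.4]
finger_gap: -0.0
```

>>> {"fn": "carry_out", "kwargs": {"rows": [[[0,0,0.0015,0,0,0,1],[0,0,0.0015,0,0,0,1]]]}}

```text
clock: 16.15
position: [0.5857, -0.2201, 0.0337]
tool_rot: [0.022, 0.708, -0.022, 0.706]
wrist_force: [-5.4, 0.8, 3.2]
finger_gap: -0.0002
```

>>> {"fn": "carry_out", "kwargs": {"rows": [[[0,0,0.002,0,0,0,1],[0,0,0.002,0,0,0,1],[0,0,0.002,0,0,0,1]]]}}

```text
clock: 16.4
position: [0.5857, -0.2201, 0.0337]
tool_rot: [0.022, 0.709, -0.022, 0.705]
wrist_force: [-7.0, 0.5, 5.1]
finger_gap: -0.0002
```

It is firmly stopped at about 7 N. I back off and look.

>>> {"fn": "carry_out", "kwargs": {"rows": [[[0,0,-0.02,0,0,0,1],[0,0,-0.08,0,0,0,1],[-0.1,0,-0.14,0,0,0,1],[-0.2,0,-0.2,0,0,0,-1],[-0.3,0,-0.2,0,0,0,-1],[-0.35,0,-0.2,0,0,0,-1],[-0.35,0,-0.2,0,0,0,-1],[-0.35,0,-0.2,0,0,0,-1],[-0.35,0,-0.2,0,0,0,-1]]]}}

```text
clock: 17.15
position: [0.5075, -0.215, 0.1733]
tool_rot: [0.022, 0.707, -0.022, 0.707]
wrist_force: [-0.0, 0.6, 0.8]
finger_gap: 0.0723
```

```bash
python3 -c "
from go import *
import pickle
D={n:snap(n,n+'8.png') for n in('side','wrist','scene')}; pickle.dump(D,open('s8.pkl','wb')); stt()
b=cv2.resize(D['wrist']['img'][150:342,160:352],(576,576),interpolation=cv2.INTER_CUBIC)
o=np.zeros((600,800,3),np.uint8); o[:576,:576]=b; o[:192,576:]=cv2.resize(D['side']['img'][245:293,220:276],(224,192)); o[200:368,576:]=cv2.resize(D['scene']['img'],(224,168)); o[376:576,576:]=cv2.resize(D['scene']['img'][174:278,244:372],(224,200)); cv2.imwrite('pics/c8.png',o)"
```

```text
{'clock': 17.3, 'position': [0.5069, -0.2146, 0.1716], 'tool_rot': [0.0228, 0.7078, -0.0215, 0.7058], 'wrist_force': [0.0445, -0.3151, -0.0671], 'finger_gap': 0.0855, 'joint_positions': [-0.5849, 0.0725, 1.9358, 0.0001, 1.1367, -2.093]}
```

View pics/c8.png

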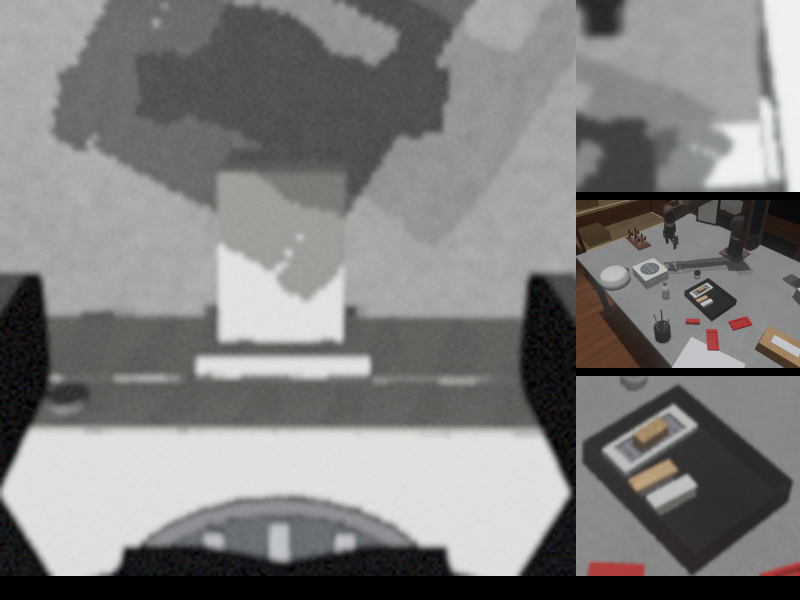

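The wrist crop shows the cassette in the slot: only a strip of rim remains out, at rows 355–378 and columns 195–371, parallel to the face. In the tray, the long cassette, cork, brush and buffer remain; the bottle and jar are standing. Numeric check of how far it stands out:

```bash
python3 - <<'E'
from fit import *
import pickle
D=pickle.load(open('s8.pkl','rb')); D0=pickle.load(open('s0.pkl','rb')); s=D['wrist']; c=lambda L:np.array(L)/3+[160,150]
q,e=fit([(s,[(-.03,-.022,.03),(-.03,.022,.03)],c([(217,171),(345,171)]))],[.56,-.218,-.06]); print('coll by tongue tip',q.round(4))
rear=back(s,c([(196,355),(283,355),(370,355)]),.042); vis=back(s,c([(283,378)]),.045); face=back(s,c([(100,427),(480,427)]),.075); tip=back(s,c([(281,171)]),.03)
u=np.array([np.cos(.062),-np.sin(.062)])
print('along-x: tip',tip[:,:2]@u,'rear',rear[:,:2]@u,'slot upper edge',vis[:,:2]@u,'face top',face[:,:2]@u)
print('rear minus tip (seated: 0.064)',(rear[1]-tip[0])[:2]@u)
for n in('scene','side'):
    for nm,P in(('bottle',(.745,.009,.06)),('jar',(.451,.004,.03))):
        x,y=proj(D0[n],P)[0].astype(int); a,b=[z[n]['img'][y-25:y+25,x-25:x+25].astype(float) for z in(D0,D)]
        print(n,nm,(cv2.phaseCorrelate(a.mean(2),b.mean(2))),abs(a-b).mean().round(1))
E
```

```text
coll by tongue tip [ 0.5638 -0.2189 -0.0636]
along-x: tip [0.54628254] rear [0.60996809 0.6100293  0.61009053] slot upper edge [0.6172769] face top [0.6159849  0.61624638]
rear minus tip (seated: 0.064) 0.06374675813319432
scene bottle ((-0.0003187888744875522, 0.010288197993677528), 0.9938049787724922) 5.9
scene jar ((-0.006846557376132267, -0.06833321956021976), 0.8899137595514428) 15.9
side bottle ((0.05760870031418719, -0.04979046116902097), 0.957224959848196) 24.8
side jar ((-0.08140365811791739, 0.17647351300286118), 0.6286995138277837) 24.0
```

```bash
python3 -c "
from go import *
print(arm.close_job())"
```

```text
the job is handed in; nothing more can be done
None
```

The short filter cassette is in the dust collector's slot, mesh side up and fully home, and the job is handed in at about 17 s on the clock.

I pushed it off the tray wall with shut fingertips in its recess and gripped it near its rear end. I slid it along the tongue into the slot, let go, and pushed its rear end home with shut fingers. It came to a hard stop with about 7 N along the slot (45 N allowed).

**Last checks:**
- **Seating:** the rear edge measured 63.7 mm from the tongue tip (64 mm when seated). It stands about 6 mm out of the face and parallel to it.
- **Surroundings:** the bottle and jar showed no shift in either fixed camera. The long cassette, cork block, brush and buffer are still in the tray. The gripper was clear of everything.

**Disagreements on the way:**
- **Pose readings:** they scattered by 1–2 mm, so I steered by the commanded pose.
- **Collector yaw:** the two fixed cameras differed by about 0.02 rad. This showed up as a side load of about 2.7 N halfway in, which a 1.2 mm sideways trim removed.
- **Cassette fit in the tray:** after the push its far corners were up to 3 pixels off the model, but the grasp was good.
- **Upward force:** at the stop the wrist also read about 5 N upwards, which I did not explain; it was gone once I backed off.

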